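Slide the drip tray under the hanging board rack

TASK

Three freshly rinsed round cutting boards stand in the low aluminium rack that hangs on the side of the portable fridge. Take the shallow steel drip tray by its wooden grip and slide it flat on the worktop under the rack, grip outward, centred and square below the rack and pushed in until its far end is at or almost at the fridge; then let go. Leave the ceramic owl and the little steel canister beside the rack standing where they are; the deep tin is too tall for the gap and is not needed.

Things in the scene. Friction and masses are not known exactly. Their poses are not given: they have to be found in the camera images.
- tray: Shallow open steel tray, loose, 0.3 kg: pan 170 (x) x 120 (y) mm, walls 20 high. Wooden grip block 30 x 30 mm, top 53 above the underside, outside one short end, centred 100 mm from the origin towards -x. Origin: centre of the pan's underside; z up; plain far end at x = +85. Lies flat on the worktop. A deep tin of the same plan (walls 60, grip top 93) is not wanted; the two may swap places.
- rack: Fixed chest fridge, 265 mm high, and its hanging rack. Origin: on the worktop, foot of the middle of the fridge's end face; x into the fridge (slide-in direction), z up. Face at x = 0, stops the tray. Rack: y -100 to 100, x 0 to -100, underside 32 mm above the worktop, empty below; boards in it to 192 high, front at x = -87. Tray touching the face: its origin at x = -85, y = 0, axes parallel.
- owl: Ceramic owl, loose, 40 mm wide, 56 high, standing on the worktop in front of the rack's +y side, about 130 mm from the rack's centre line. Origin: centre of its underside, z up. Not to be shifted or toppled.
- canister: Small round steel toggle-latch canister, loose, 46 mm diameter, 51 high, standing on the worktop in front of the rack's -y side, about 130 mm from the centre line. Origin: centre of its underside, z up. Not to be shifted or toppled.
Not all that is in view belongs to the job. Leave any purple look-alike of the tray alone.

How it is judged:
At the end, for the whole second after the job is handed in: The tray rests flat on the worktop under the rack with its grip outward: its far end within 20 mm of the fridge face, its centre line within 20 mm of the rack's, its long side within 10 degrees of the rack's, released and at rest (x of tray in the frame of rack between -0.105 and -0.075 m and y of tray in the frame of rack between -0.02 and 0.02 m and angle between the x axis of tray and the x axis of rack, either way round below 0.175 rad and angle between tray's own z axis and vertical below 0.06 rad and height (world z) of tray below 0.006 m and linear speed of tray below 0.01 m/s); the robot touches nothing.
It fails at once if the owl or the canister is shifted more than 20 mm (distance of any of owl, canister from where it was at the start of the episode above 0.02 m).
It fails at once if the owl or the canister is tipped (angle between any of owl, canister's own z axis and vertical above 0.4 rad).
It also fails if it takes over 45 s, if anything falls off the work surface, if the arm or the gripper's body presses on something with over 40 N, if the wrist force passes 120 N, or if a joint passes its speed limit or range.

ROBOT

A 6-joint arm with a two-finger parallel gripper is mounted at the origin on the work surface. World frame = base frame: x ahead of the robot, y to its left, z up, the work surface at z = 0. Lengths are in m, angles in rad, forces in N, time in s.
With the tool pointing down it reaches from about 0.35 to 0.775 m from the base axis. Payload 5.5 kg.
Tool frame: the origin (TCP) lies midway between the tips of the shut fingers; the grasp point (between the pads) lies 19 mm behind it; z points along the fingers, y is the direction in which the jaws open and shut (so a half turn about z gives the same grasp; the last joint's range is limited). The gripper opens to 85 mm and grips with 20 to 120 N. Pads are 22 mm wide; open, the fingers measure 114 mm over their backs; the gripper's body (76 mm by 85 mm) begins 54 mm behind the grasp point. The pads swing forward as they close: fully open they stand 13 mm farther back than shut.
Start: joints at [1.093, 0.313, 0.046, 1.304, 0, 1.431], TCP at [0.191, 0.543, 0.231] pointing down, gripper open.
Joint ranges: [-2.76, 2.76], [-0.86, 1.69], [-1.03, 1.26], [-2.2, 2.34], [-1.47, 1.5], [-3.14, 3.14]. Speed limits (rad/s): [2.57, 2.57, 3.14, 3.14, 3.14, 3.14].

INTERFACE

Orientations are given as a rotation vector (axis times angle).
In Python, from workcell import monitor, imaging, job_done gives the robot as it stands.
- The arm moves only by the shell command python3 -m inch 'ROWS' [FORCE]. ROWS is JSON, one flat list of numbers, 7 for each row, row after row: the opening, from -1 (shut) to 1 (fully open), then the shift along the tool's x, y, z in mm, then the turn, a rotation vector about the tool's x, y, z in rad. A call has 1 to 12 rows; each row is the pose to reach, as a shift and turn from the pose measured when the call began, along the tool's axes at that moment; what a row does not reach only later rows make up. A row lasts 1/12 s, in which the tool goes at most 41.7 mm and 7.16 degrees, less where a joint would pass 70% of its speed; a pose out of reach is approached as far as the arm can. A call with a gripper value outside its range is refused whole. The fingers move at their own pace and stop on an object; FORCE is the grip in N (left out, the last holds). Time passes only in rows, so rows that repeat a pose let the fingers close. It gives the time, the measured TCP pose, the force and the opening at its end, in the units of the state.
- monitor.state(): the state, without advancing time (a new reading comes with each control period).
- imaging.capture(name): name is "scene" or "top" or "wrist"; returns a dict with "img" (400x640x3 uint8, red, green, blue), "range_z" (400x640 float32, m along the optical axis (not along the pixel's ray), 0 where there is no reading), "camera_matrix" (3x3 intrinsics, pixels), "R" (3x3) and "t" (3): a world point X has camera coordinates R X + t. Camera axes: x right, y down, z forward; pixel columns grow to the right and rows downward; lengths in m; the calibration is good to about 2 mm. A picture is of the moment at which its call begins.
- job_done(): hands the job in, once; it reports no verdict.
The state is a dict: "time_s": time; "joints": joint angles; "qd": joint speeds; "joint_torque": joint torques, N m; "tool_pos": TCP position; "tcp_rot": TCP orientation; "contact_force": force on the tool from outside, world axes, zero at the start; "wrist_torque": the same for the moment, N m; "width": finger opening in m.
Only numpy, scipy, OpenCV 4.12 (cv2) and the standard library are available. Lean on these libraries where they do the work, as an engineer would, in place of code of your own. Each camera call takes 0.05 s, during which the arm holds its last target. There are 200 camera calls.

## Working session

There is one attempt and no reset: what is moved stays moved. The work goes in short steps, Python scripts to look and compute and a shell command to move; the robot and the scene stay as the last step left them, time stands still between calls to the robot, and variables do not carry over. Pictures are saved under pics/ and viewed, about 8 in all and at most 12, crops included, and the job is handed in when it is done.

```bash
mkdir -p pics; ls; cat > h.py <<'E'
import numpy as np, cv2
from workcell import monitor, imaging, job_done
def cap(n):
    c=imaging.capture(n); return c
def save(c,f): cv2.imwrite('pics/'+f,cv2.cvtColor(c['img'],cv2.COLOR_RGB2BGR))
def world(c):
    K=np.array(c['camera_matrix']);R=np.array(c['R']);t=np.array(c['t']);z=c['range_z']
    v,u=np.mgrid[0:z.shape[0],0:z.shape[1]]
    P=np.stack([(u-K[0,2])/K[0,0]*z,(v-K[1,2])/K[1,1]*z,z],-1)
    return (P-t)@R
def ray(c,u,v,h):
    K=np.array(c['camera_matrix']);R=np.array(c['R']);t=np.array(c['t'])
    o=-R.T@t; d=R.T@np.linalg.solve(K,[u,v,1.]); return o+d*(h-o[2])/d[2]
E
python3 - <<'E'
from h import *
import pickle
a=cap('top');b=cap('scene');pickle.dump((a,b),open('c0.pkl','wb'))
im=np.vstack([a['img'],b['img']]);im=cv2.resize(im,(480,600),interpolation=cv2.INTER_AREA)
save(a,'top0.png');save(b,'scene0.png');print(monitor.state())
for c in(a,b):print(-np.array(c['R']).T@c['t'],c['camera_matrix'])
E
```

```text
pics
{'time_s': 0.1, 'joints': array([ 1.09339139e+00,  3.13902521e-01,  4.51034092e-02,  1.30360098e+00,
       -1.57188210e-05,  1.43117703e+00]), 'qd': array([-0.00101505, -0.00055404,  0.00352153, -0.00058217,  0.00095435,
        0.00068301]), 'joint_torque': array([ 3.28804708e-03, -4.81723845e+01,  2.99245101e+01,  1.27353371e-02,
       -7.84186864e-05, -4.86246137e-06]), 'tool_pos': array([0.19036914, 0.54209447, 0.23051543]), 'tcp_rot': array([-5.27994017e-01, -3.09642625e+00,  2.40738449e-03]), 'contact_force': array([0.87857742, 0.09739815, 0.00612091]), 'wrist_torque': array([-0.00286845, -0.00960259, -0.02697303]), 'width': 0.08550183967237536}
[ 0.32525208 -0.06898698  0.99057648] [[388.90728221   0.         321.44906538]
 [  0.         388.90728221 199.99586941]
 [  0.           0.           1.        ]]
[ 1.05537963 -0.24853952  0.84530746] [[428.70041183   0.         322.81089556]
 [  0.         428.70041183 196.11465132]
 [  0.           0.           1.        ]]
```

View pics/top0.png

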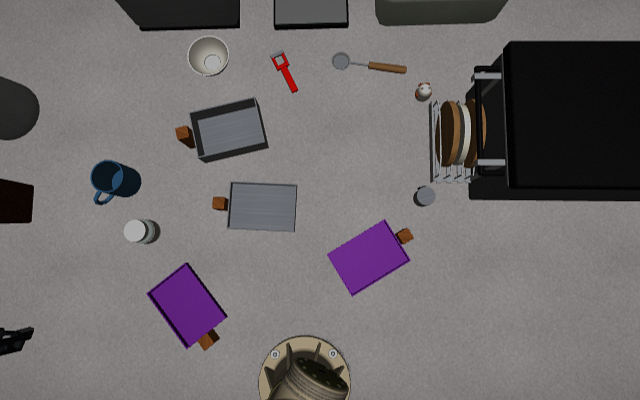

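View pics/scene0.png

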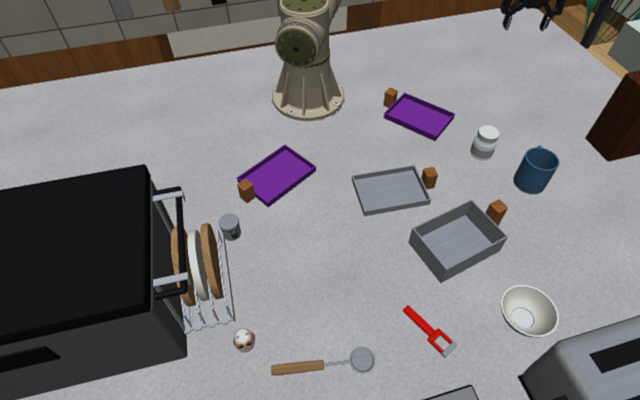

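The top view shows the shallow tray at about (262,206) with its grip at (220,203), and the deep tin at (230,130). The rack runs from (433,100) to (470,182), the owl is at (424,91) and the canister at (425,195). The scene view agrees: shallow tray (392,190), grip (430,177), canister (230,226), owl (243,340).

```bash
python3 - <<'E'
from h import *
import pickle
a,b=pickle.load(open('c0.pkl','rb'))
for n,c,roi,ro2 in(('top',a,(205,165,310,245),(205,190,230,215)),('scene',b,(340,155,445,225),(420,162,442,192))):
    W=world(c); hsv=cv2.cvtColor(c['img'],cv2.COLOR_RGB2HSV)
    u0,v0,u1,v1=ro2
    m=np.zeros(hsv.shape[:2],bool); m[v0:v1,u0:u1]=True
    m&=(hsv[...,1]>110)&(hsv[...,0]<25)
    p=W[m]; p=p[p[:,2]>.03]; z=np.percentile(p[:,2],90); top=p[p[:,2]>z-.006]
    print(n,'grip top z',z,'centre',top.mean(0),len(top), top.min(0),top.max(0))
    u0,v0,u1,v1=roi
    q=np.zeros_like(m);q[v0:v1,u0:u1]=True
    # pan by depth : z in 0.010..0.03, near
    for lo,hi in((.008,.035),):
        k=q&(W[...,2]>lo)&(W[...,2]<hi)&(hsv[...,1]<80)
        r=cv2.minAreaRect((W[k][:,:2]*1000).astype(np.float32)); print(' walls',k.sum(),r, np.percentile(W[k][:,2],[50,95]))
    # fridge & rack
    f=(W[...,1]<-.3)&(W[...,2]>.25)&(W[...,2]<.29)&(hsv[...,2]<60)
    P=W[f]; print(' fridge top z',np.median(P[:,2]),'rect',cv2.minAreaRect((P[:,:2]*1000).astype(np.float32)))
    # boards by colour
    g=(W[...,1]<-.25)&(W[...,2]>.08)&(W[...,2]<.2)&(hsv[...,2]>70)
    print(' boards',W[g].mean(0),W[g].min(0),W[g].max(0))
    fl=(c['range_z']>0)&(W[...,0]>.3)&(W[...,0]<.6)&(np.abs(W[...,1])<.2); print(' floor',np.percentile(W[fl][:,2],[10,30]))
W=world(a)
for uv in((424,91),(425,195),(433,100),(433,182),(470,182),(475,60),(510,60),(510,180),(478,195)): print(uv,W[uv[1],uv[0]].round(3), ray(a,*uv,.0).round(3))
im=cv2.resize(a['img'][30:215,400:560],None,fx=3.2,fy=3.2,interpolation=cv2.INTER_CUBIC)
cv2.imwrite('pics/rack_top.png',im[...,::-1])
E
```

```text
top grip top z 0.05734165338650888 centre [0.43669404 0.19789161 0.0619069 ] 139 [ 0.32525208 -0.06898698  0.05160194] [0.45128032 0.21575665 0.99057648]
 walls 433 ((432.46990966796875, 101.12565612792969), (170.9979705810547, 120.46279907226562), 86.19841766357422) [0.01965358 0.02322524]
 fridge top z 0.2661421269080982 rect ((572.056640625, -546.8382568359375), (250.8455047607422, 288.0945739746094), 88.13532257080078)
 boards [ 0.57788538 -0.35812265  0.15620317] [ 0.48691674 -0.42977956  0.08008297] [ 0.90505658 -0.25066208  0.19557884]
 floor [-0.00115259  0.00037261]
scene grip top z 0.055014373732656 centre [0.44384755 0.19249688 0.06062173] 110 [ 0.42279713 -0.24853952  0.04934946] [1.05537963 0.21242748 0.84530746]
 walls 722 ((469.413330078125, 109.60784149169922), (200.40289306640625, 200.700439453125), 85.84453582763672) [0.01643353 0.02242311]
 fridge top z 0.2655711980475219 rect ((573.152587890625, -550.2755737304688), (250.78895568847656, 291.14739990234375), 88.35022735595703)
 boards [-0.13263272 -0.54203657  0.13980384] [-0.42848427 -0.91438187  0.08003   ] [ 0.67289248 -0.25008448  0.19992339]
 floor [-0.00210209 -0.00075978]
(424, 91) [ 0.709 -0.314  0.048] [ 0.729 -0.326  0.   ]
(425, 195) [ 0.445 -0.301  0.055] [ 0.452 -0.315  0.   ]
(433, 100) [ 0.703 -0.348  0.002] [ 0.704 -0.349  0.   ]
(433, 182) [ 0.485 -0.337 -0.   ] [ 0.485 -0.337  0.   ]
(470, 182) [ 0.478 -0.421  0.03 ] [ 0.483 -0.431  0.   ]
(475, 60) [ 0.812 -0.466 -0.001] [ 0.811 -0.465  0.   ]
(510, 60) [ 0.68  -0.428  0.264] [ 0.808 -0.558  0.   ]
(510, 180) [ 0.446 -0.419  0.244] [ 0.486 -0.533  0.   ]
(478, 195) [ 0.44  -0.421  0.074] [ 0.449 -0.45   0.   ]
```

View pics/rack_top.png

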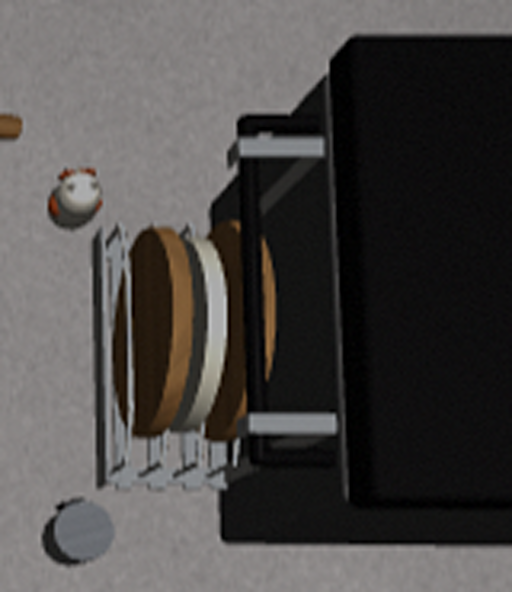

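```bash
python3 - <<'E'
from h import *
import pickle
a,b=pickle.load(open('c0.pkl','rb'))
for n,c in(('top',a),('scene',b)):
    W=world(c); hsv=cv2.cvtColor(c['img'],cv2.COLOR_RGB2HSV); ok=c['range_z']>0
    f=ok&(hsv[...,2]<70)&(abs(W[...,1]+.43)<.03)&(W[...,0]>.42)&(W[...,0]<.74)&(W[...,2]>.02)&(W[...,2]<.225)
    P=W[f]; 
    for _ in range(4):
        k=np.polyfit(P[:,0]-.57,P[:,1],1); r=P[:,1]-np.polyval(k,P[:,0]-.57); P=P[abs(r-np.median(r))<max(.004,1.5*r.std()*.7)]
    print(n,'face',k,len(P),P[:,2].min(),P[:,2].max(),r.std())
    f=ok&(hsv[...,2]<70)&(W[...,1]<-.435)&(W[...,2]>.262)&(W[...,2]<.272)&(W[...,1]>-.6)
    h,v=[],[]
    for y in np.arange(-.58,-.44,.01):
        s=W[f&(abs(W[...,1]-y)<.005)][:,0]; h.append((y,s.min(),s.max()))
    print(np.round(np.array(h)[::3],4).tolist())
    # rack wires
    w=ok&(W[...,0]>.44)&(W[...,0]<.72)&(W[...,1]>-.41)&(W[...,1]<-.325)&(W[...,2]>.022)&(W[...,2]<.075)
    P=W[w]; print(' rack',len(P),cv2.minAreaRect((P[:,:2]*1000).astype(np.float32)),P.min(0),P.max(0))
    bd=ok&(W[...,0]>.44)&(W[...,0]<.72)&(W[...,1]>-.42)&(W[...,1]<-.32)&(W[...,2]>.08)&(W[...,2]<.2)
    for y in(-.34,-.35,-.36,-.37):
        s=W[bd&(abs(W[...,1]-y)<.006)]; 
        if len(s): print('  board',y,s.min(0).round(3),s.max(0).round(3))
    for nm,x,y in(('owl',.71,-.32),('can',.445,-.305)):
        s=W[ok&(abs(W[...,0]-x)<.045)&(abs(W[...,1]-y)<.045)&(W[...,2]>.02)&(W[...,2]<.07)&((W[...,1]>-.335))]; print(nm,((s.min(0)+s.max(0))/2).round(3),s[:,2].max().round(3))
E
```

```text
top face [-0.02869352 -0.4230945 ] 2578 0.02052860760907521 0.22498172688220577 0.0010596223921875377
[[-0.58, 0.4282, 0.7139], [-0.55, 0.4287, 0.7144], [-0.52, 0.4294, 0.7155], [-0.49, 0.4302, 0.7164], [-0.46, 0.4309, 0.7178]]
 rack 748 ((581.2428588867188, -367.4685363769531), (277.4549560546875, 84.927978515625), 0.002308890223503113) [ 0.44251373 -0.40993665  0.02581141] [ 0.71996902 -0.32500496  0.07483331]
  board -0.34 [ 0.505 -0.346  0.083] [ 0.671 -0.334  0.189]
  board -0.35 [ 0.488 -0.356  0.08 ] [ 0.647 -0.344  0.189]
  board -0.36 [ 0.488 -0.366  0.091] [ 0.67  -0.354  0.18 ]
  board -0.37 [ 0.509 -0.376  0.098] [ 0.641 -0.364  0.181]
owl [ 0.7   -0.316  0.045] 0.069
can [ 0.457 -0.308  0.044] 0.068
scene face [-0.032239   -0.42564489] 2534 0.020051584406584357 0.22498772863711528 0.0008539850750641578
[[-0.58, 0.4273, 0.7162], [-0.55, 0.4289, 0.7172], [-0.52, 0.4308, 0.7181], [-0.49, 0.4318, 0.7189], [-0.46, 0.4324, 0.7196]]
 rack 962 ((579.9468994140625, -367.49603271484375), (279.7799987792969, 84.85921478271484), 0.00011729328980436549) [ 0.44005685 -0.40992549  0.02313517] [ 0.71983686 -0.32506617  0.07490923]
  board -0.34 [ 0.506 -0.346  0.08 ] [ 0.671 -0.334  0.188]
  board -0.35 [ 0.521 -0.355  0.084] [ 0.654 -0.344  0.188]
  board -0.36 [ 0.513 -0.366  0.083] [ 0.671 -0.354  0.178]
  board -0.37 [ 0.522 -0.376  0.081] [ 0.648 -0.364  0.178]
owl [ 0.701 -0.317  0.042] 0.064
can [ 0.456 -0.31   0.044] 0.068
```

```bash
cat >> h.py <<'E'
from scipy.spatial.transform import Rotation as Ro
def rel(p,ydir):
    """tool-frame shift (mm) and turn for TCP at p, pointing down, tool y along world dir ydir (or opposite, nearer one)"""
    s=monitor.state(); R=Ro.from_rotvec(s['tcp_rot']); out=[]
    for g in(1,-1):
        y=g*np.array([*ydir,0.])/np.hypot(*ydir); z=np.array([0,0,-1.]); x=np.cross(y,z)
        T=Ro.from_matrix(np.stack([x,y,z],1)); out.append((R.inv()*T).as_rotvec())
    d=R.inv().apply(np.array(p)-s['tool_pos'])*1000
    print('shift',d.round(1),'turns',[o.round(4).tolist() for o in out],'pos',s['tool_pos'].round(4),'j',s['joints'].round(2),'F',s['contact_force'].round(1))
E
python3 - <<'E'
from h import *
th=np.radians(86.3); rel([0.439,0.201,0.15],(np.sin(th),-np.cos(th)))
E
```

```text
shift [-347.6 -239.3   80.8] turns [[-0.0015, 0.0009, 1.2976], [-0.0009, -0.0016, -1.844]] pos [0.1904 0.5421 0.2305] j [ 1.09  0.31  0.05  1.3  -0.    1.43] F [0.9 0.1 0. ]
```

```bash
python3 -m inch '[1,-347,-239,80,0,0,1.297,1,-347,-239,80,0,0,1.297,1,-347,-239,80,0,0,1.297,1,-347,-239,80,0,0,1.297,1,-347,-239,80,0,0,1.297,1,-347,-239,80,0,0,1.297,1,-347,-239,80,0,0,1.297,1,-347,-239,80,0,0,1.297,1,-347,-239,80,0,0,1.297,1,-347,-239,80,0,0,1.297,1,-347,-239,80,0,0,1.297,1,-347,-239,80,0,0,1.297]'
python3 - <<'E'
from h import *
th=np.radians(86.3); rel([0.439,0.201,0.15],(np.sin(th),-np.cos(th)))
c=cap('wrist');save(c,'w1.png');import pickle;pickle.dump(c,open('w1.pkl','wb'))
E
```

```text
time_s: 1.1
tool_pos: [0.4396, 0.1988, 0.1497]
tcp_rot: [2.298, 2.142, -0.005]
contact_force: [-0.5, -0.0, -0.1]
width: 0.0857
shift [ 2.1 -0.8 -0.3] turns [[-0.002, 0.0025, -0.0059], [0.0039, 0.0031, 3.1357]] pos [0.4396 0.1988 0.1497] j [ 0.26  0.18 -0.33  1.06 -0.    1.9 ] F [-0.5 -0.  -0.1]
```

View pics/w1.png

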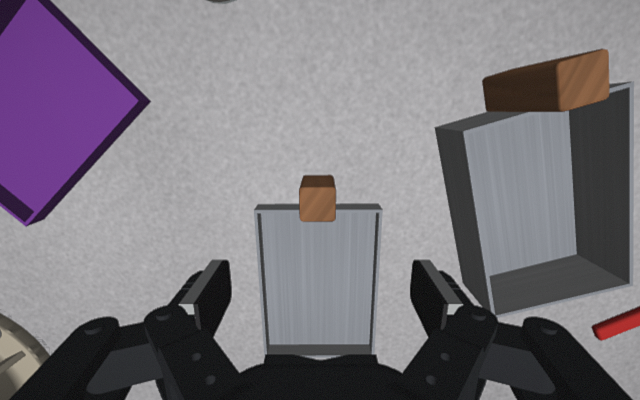

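The wrist view shows the tray square in front, with the grip top at (318,203), the pan's end edge at v≈208 and the finger tips at (225,265) and (415,265). The tin is clear on the right.

```bash
python3 - <<'E'
from h import *
import pickle
c=pickle.load(open('w1.pkl','rb')); W=world(c); hsv=cv2.cvtColor(c['img'],cv2.COLOR_RGB2HSV)
m=np.zeros(hsv.shape[:2],bool);m[170:230,290:345]=1;m&=(hsv[...,1]>90)&(hsv[...,0]<25)&(c['range_z']>0)
P=W[m];t=P[P[:,2]>np.percentile(P[:,2],80)-.006];print('top z',np.median(t[:,2]),cv2.minAreaRect((t[:,:2]*1000).astype(np.float32)))
for u in((255,208),(381,208)):print(ray(c,*u,.02).round(4))
k=np.zeros_like(m);k[195:350,240:400]=1;k&=(W[...,2]>.012)&(W[...,2]<.03)&(hsv[...,1]<80)
print(cv2.minAreaRect((W[k][:,:2]*1000).astype(np.float32)))
# triangulate grip top centre top+wrist: ray residual check
a,b=pickle.load(open('c0.pkl','rb'))
for n,d,roi in(('top',a,(205,190,230,215)),('scene',b,(420,162,442,192))):
    print(n,[round(float(x),4) for x in ray(d,*((220,203) if n=='top' else (430,170)),.053)])
th=np.radians(86.3); rel([0.439,0.203,0.024],(np.sin(th),-np.cos(th)))
E
```

```text
top z 0.05435734638637496 ((436.6195983886719, 202.84371948242188), (29.080108642578125, 29.449562072753906), 85.85803985595703)
[0.3778 0.1926 0.02  ]
[0.4944 0.1844 0.02  ]
((430.1895751953125, 104.76202392578125), (166.4590606689453, 120.55082702636719), 86.16545867919922)
top [0.4361, 0.1963, 0.053]
scene [0.4309, 0.2003, 0.053]
shift [  2.9   0.5 126.1] turns [[-0.0024, 0.0017, -0.0018], [0.0026, 0.0037, 3.1398]] pos [0.4386 0.2003 0.1501] j [ 0.26  0.18 -0.33  1.06 -0.    1.9 ] F [ 0.2  2.1 -0.7]
```

```bash
python3 -m inch '[1,3.5,-2,40,0,0,0,1,3.5,-2,75,0,0,0,1,3.5,-2,105,0,0,0,1,3.5,-2,126,0,0,0,1,3.5,-2,126,0,0,0,0,3.5,-2,126,0,0,0,-1,3.5,-2,126,0,0,0,-1,3.5,-2,126,0,0,0,-1,3.5,-2,126,0,0,0,-1,3.5,-2,126,0,0,0,-1,3.5,-2,126,0,0,0]' 40
python3 - <<'E'
from h import *
rel([0.445,0.045,0.024],(1,-.03)); rel([0.583,0.0,0.024],(1,-.03)); c=cap('wrist');save(c,'w2.png')
E
```

```text
time_s: 2.07
tool_pos: [0.4377, 0.2043, 0.0258]
tcp_rot: [2.294, 2.146, 0.0]
contact_force: [-1.0, 0.9, 4.8]
width: 0.0294
shift [-158.5   17.8    1.8] turns [[0.0003, 0.0001, -0.0363], [0.0002, -0.0005, 3.1053]] pos [0.4377 0.2043 0.0258] j [ 0.27  0.31 -0.51  0.75 -0.    1.91] F [-1.   0.9  4.8]
shift [-194.3  158.5    1.8] turns [[0.0003, 0.0001, -0.0363], [0.0002, -0.0005, 3.1053]] pos [0.4377 0.2043 0.0258] j [ 0.27  0.31 -0.51  0.75 -0.    1.91] F [-1.   0.9  4.8]
```

View pics/w2.png

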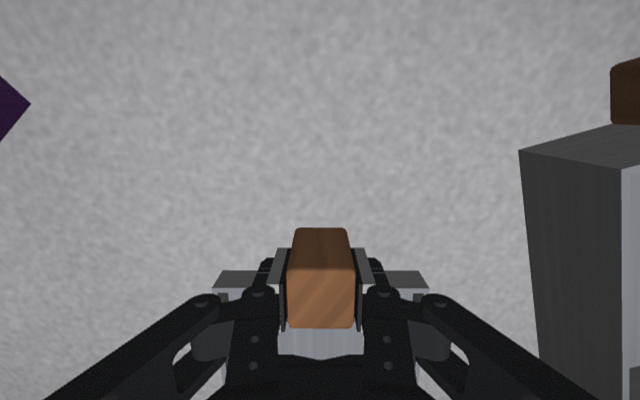

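The wrist view shows the grip block between the pads at (320,295), opening 29 mm. I'll slide it clear of the tin first, then across to the rack's centre line.

```bash
python3 -m inch '[-1,-26,3,0,0,0,-0.006,-1,-52,6,0,0,0,-0.012,-1,-78,9,0,0,0,-0.018,-1,-104,12,0,0,0,-0.024,-1,-130,15,0,0,0,-0.03,-1,-156,18,0,0,0,-0.036,-1,-162,41,0,0,0,-0.036,-1,-168,65,0,0,0,-0.036,-1,-175,88,0,0,0,-0.036,-1,-181,112,0,0,0,-0.036,-1,-188,135,0,0,0,-0.036,-1,-194,158,0,0,0,-0.036]'
python3 - <<'E'
from h import *
import pickle
rel([0.5813,-0.235,0.025],(1,-.03))
c=cap('top');save(c,'t2.png');b=cap('scene');pickle.dump((c,b),open('c2.pkl','wb'))
for n,c in(('t',c),('s',b)):
    W=world(c);hsv=cv2.cvtColor(c['img'],cv2.COLOR_RGB2HSV)
    k=(c['range_z']>0)&(abs(W[...,0]-.579)<.1)&(W[...,1]<-.03)&(W[...,1]>-.25)&(W[...,2]>.010)&(W[...,2]<.03)&(hsv[...,1]<80)
    print(n,cv2.minAreaRect((W[k][:,:2]*1000).astype(np.float32)))
cv2.imwrite('pics/m2.png',cv2.resize(np.vstack([pickle.load(open('c2.pkl','rb'))[i]['img'][0:280] for i in(0,1)]),(640,560))[...,::-1])
E
```

```text
time_s: 3.12
tool_pos: [0.5829, -0.0003, 0.0259]
tcp_rot: [-2.255, -2.186, 0.001]
contact_force: [-0.3, 0.1, -2.0]
width: 0.0293
shift [-234.6    5.7    0.8] turns [[-0.0008, -0.0003, -0.0011], [-0.0004, 0.0012, 3.1405]] pos [ 5.829e-01 -3.000e-04  2.590e-02] j [-0.14  0.47 -0.26  0.85  0.    1.46] F [-0.3  0.1 -2. ]
t ((580.5128784179688, -109.69898986816406), (156.9243621826172, 121.91775512695312), 88.74626159667969)
s ((585.1485595703125, -111.31207275390625), (164.03530883789062, 122.6312255859375), 88.11078643798828)
```

View pics/m2.png

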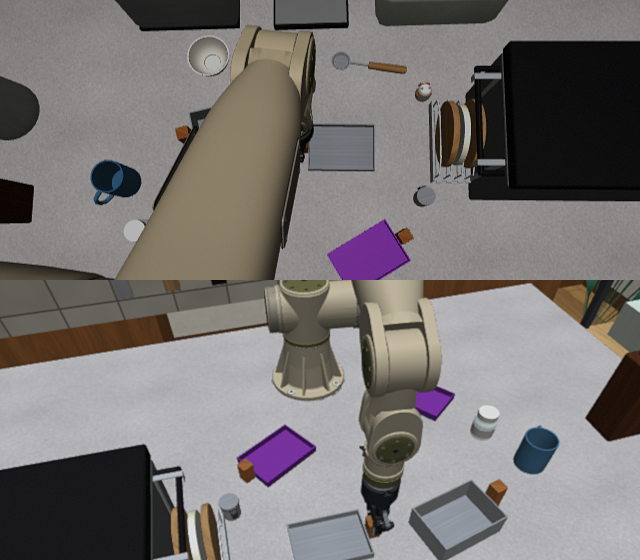

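Top view: tray at (341,147), aimed at the rack. The scene view agrees, and the owl and canister haven't moved. Now slide it in.

```bash
python3 -m inch '[-1,-10,3,0,0,0,0,-1,-30,5,0,0,0,0,-1,-55,6,0,0,0,0,-1,-80,6,0,0,0,0,-1,-105,6,0,0,0,0,-1,-130,6,0,0,0,0,-1,-155,6,0,0,0,0,-1,-180,6,0,0,0,0,-1,-200,6,0,0,0,0,-1,-214,6,0,0,0,0,-1,-222,6,0,0,0,0,-1,-228,6,0,0,0,0]'
python3 - <<'E'
from h import *
import pickle
rel([0.5813,-0.2405,0.025],(1,-.03))
a=cap('top');b=cap('scene');w=cap('wrist')
cv2.imwrite('pics/m3.png',np.vstack([cv2.resize(a['img'][60:220,380:540],(480,300)),cv2.resize(b['img'][130:380,120:420],(480,300))])[...,::-1])
E
```

```text
time_s: 4.22
tool_pos: [0.5849, -0.2298, 0.0264]
tcp_rot: [2.255, 2.183, 0.005]
contact_force: [-0.4, 0.5, -2.3]
width: 0.0292
shift [-10.8  -3.2   1.3] turns [[0.0043, -0.0005, -0.0026], [-0.0007, -0.0067, 3.139]] pos [ 0.5849 -0.2298  0.0264] j [-0.5   0.54 -0.13  0.9   0.    1.1 ] F [-0.4  0.5 -2.3]
```

View pics/m3.png

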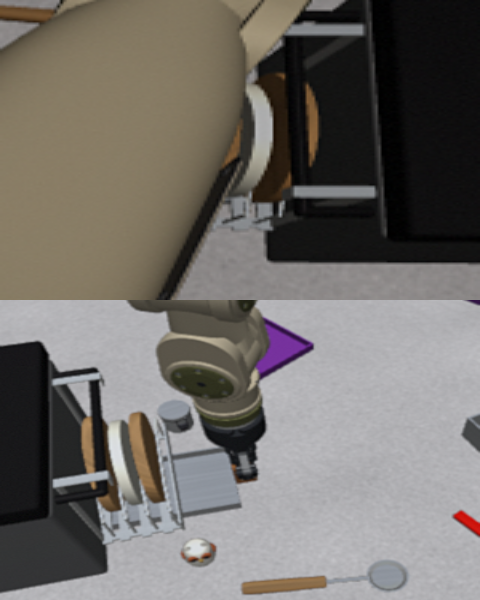

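The scene crop shows the tray part-way under the rack, between the canister and the owl, with no contact. Nudge it in and watch the force.

```bash
python3 -m inch '[-1,-3,-2,0,0,0,0,-1,-5,-3,0,0,0,0,-1,-7,-3,0,0,0,0,-1,-7,-3,0,0,0,0]'
python3 -m inch '[-1,-1,0,0,0,0,0,-1,-2,0,0,0,0,0,-1,-2,0,0,0,0,0]'
python3 - <<'E'
from h import *
rel([0.5813,-0.2405,0.025],(1,-.03))
E
```

```text
time_s: 4.7
tool_pos: [0.5818, -0.235, 0.0263]
tcp_rot: [2.254, 2.186, 0.006]
contact_force: [-1.4, 1.8, -2.8]
width: 0.0294
time_s: 4.95
tool_pos: [0.5813, -0.2351, 0.0262]
tcp_rot: [-2.253, -2.188, -0.008]
contact_force: [-1.1, 6.8, -0.1]
width: 0.0293
shift [-5.4  0.1  1.2] turns [[0.003, -0.0042, 0.0008], [0.0065, 0.0047, -3.1407]] pos [ 0.5813 -0.2351  0.0262] j [-0.51  0.54 -0.13  0.9   0.01  1.09] F [-1.1  6.8 -0.1]
```

Contact at y = -0.235 with a 7 N push-back. Release, rise and back off.

```bash
python3 -m inch '[-1,0.5,0,0,0,0,0,1,0.5,0,0,0,0,0,1,0.5,0,0,0,0,0,1,0.5,0,0,0,0,0,1,0.5,0,0,0,0,0,1,1,0,-15,0,0,0,1,2,0,-45,0,0,0,1,2,0,-85,0,0,0,1,2,0,-120,0,0,0,1,2,0,-150,0,0,0]'
python3 -m inch '[1,40,0,0,0,0,0,1,80,0,0,0,0,0,1,120,0,0,0,0,0,1,160,0,0,0,0,0,1,200,0,0,0,0,0,1,240,0,0,0,0,0,1,280,0,0,0,0,0,1,320,0,0,0,0,0,1,350,0,0,0,0,0,1,370,0,0,0,0,0,1,370,0,0,0,0,0]'
python3 - <<'E'
from h import *
import pickle
a=cap('top');b=cap('scene');pickle.dump((a,b),open('c4.pkl','wb'));a0,b0=pickle.load(open('c0.pkl','rb'))
for n,c,c0 in(('t',a,a0),('s',b,b0)):
    W=world(c);hsv=cv2.cvtColor(c['img'],cv2.COLOR_RGB2HSV)
    m=(c['range_z']>0)&(abs(W[...,0]-.58)<.03)&(abs(W[...,1]+.24)<.035)&(W[...,2]>.045)&(W[...,2]<.062)&(hsv[...,1]>90)
    print(n,'grip',m.sum(),cv2.minAreaRect((W[m][:,:2]*1000).astype(np.float32)) if m.any() else '')
    k=(c['range_z']>0)&(abs(W[...,0]-.58)<.08)&(W[...,1]>-.32)&(W[...,1]<-.22)&(W[...,2]>.010)&(W[...,2]<.028)&(hsv[...,1]<80)
    print('  pan visible',cv2.minAreaRect((W[k][:,:2]*1000).astype(np.float32)))
    for nm,x,y in(('owl',.71,-.32),('can',.445,-.305)):
      for d in(c0,c):
        V=world(d); s=V[(d['range_z']>0)&(abs(V[...,0]-x)<.045)&(abs(V[...,1]-y)<.045)&(V[...,2]>.02)&(V[...,2]<.07)&(V[...,1]>-.335)];print(' ',nm,s.mean(0).round(4))
cv2.imwrite('pics/m4.png',np.vstack([cv2.resize(a['img'][60:220,350:540],(480,300)),cv2.resize(b['img'][130:380,120:420],(480,300))])[...,::-1])
print(monitor.state()['time_s'],monitor.state()['tool_pos'])
E
```

```text
time_s: 5.78
tool_pos: [0.5813, -0.2342, 0.1792]
tcp_rot: [2.253, 2.187, 0.009]
contact_force: [1.2, -0.3, -0.3]
width: 0.0856
time_s: 6.7
tool_pos: [0.5921, 0.1397, 0.1805]
tcp_rot: [2.247, 2.193, 0.011]
contact_force: [-0.2, -0.3, 0.1]
width: 0.0854
t grip 151 ((581.4013671875, -237.72947692871094), (29.500465393066406, 28.39507484436035), 88.7543716430664)
  pan visible ((581.664794921875, -271.4964294433594), (95.92255401611328, 122.32455444335938), 89.7181625366211)
  owl [ 0.7082 -0.3159  0.0426]
  owl [ 0.7082 -0.3158  0.0426]
  can [ 0.4486 -0.304   0.0491]
  can [ 0.4483 -0.304   0.0491]
s grip 186 ((581.26708984375, -239.6878662109375), (27.760913848876953, 32.31961441040039), 88.0472183227539)
  pan visible ((580.6829223632812, -286.5474853515625), (123.82913970947266, 65.75333404541016), 0.3596894145011902)
  owl [ 0.7163 -0.319   0.0426]
  owl [ 0.7165 -0.3188  0.0426]
  can [ 0.4531 -0.3079  0.0456]
  can [ 0.453  -0.3077  0.0457]
6.8 [0.59221555 0.13625691 0.18028337]
```

View pics/m4.png

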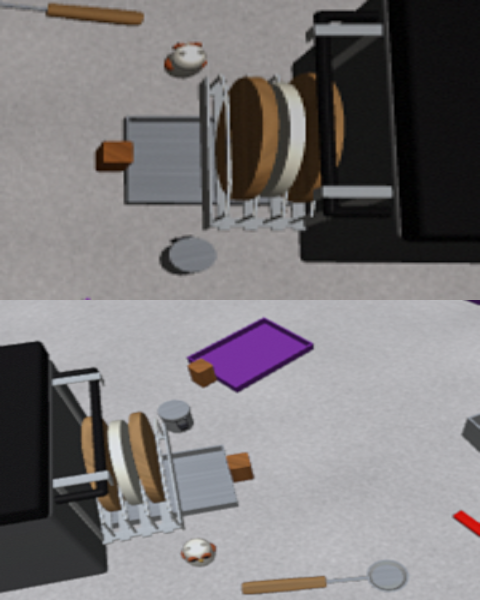

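```bash
python3 -c "
from h import *
job_done()"
```

```text
the job is handed in; nothing more can be done
```

I took the shallow steel tray by its grip and slid it flat around the deep tin and under the rack, until it stopped against something at about 7 N, which I took to be the fridge face. I then released it, backed the arm off and handed the job in at about 7 s of the 45 s allowed.

**Tray position:** In both camera views the grip is at about (0.581, -0.239). That puts the tray's origin at about x = -0.086 m and y ≈ 0 in the rack frame, and its long side within about 2° of the rack's.

**Owl and canister:** They moved less than 1 mm between the first and last pictures, so they were not disturbed.

**Disagreements:** The tray stopped about 3–5 mm before my estimate of the fridge face, but the final pictures put the far end within about 2 mm of it. The rack's front bar, which I sighted only roughly, gave centres from 575 to 584 mm in world x, depending on the height assumed. I centred the tray on the middle of the fridge, about 579 mm at the rack front, and any remaining offset is well inside the 20 mm tolerance.

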